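# Hold the sample station's cover at the inspection mark

## Task

Inspect the sample station: first push the release plunger on the small grey box fully down with the cover still shut, then take the cover by its bar handle and swing it up until the pointer at its side lines up with the rider clamped on the quadrant. The cover falls shut if let go, so finish while holding it steadily at the mark; leave the rider where it is set and do not shift anything else on the bench.

Things in the scene. Friction and masses are not known exactly. Their poses are not given: they have to be found in the camera images.
- machine: The sample station, fixed to the bench: a white open-topped housing 240 (x) x 260 (y) x 100 mm high with a tube rack inside, and a 125 mm high rear body behind it (to 182 mm behind the origin). Origin: centre of its underside; own x points from its front to its rear, y to its left, z up; it stands at a yaw within about 0.3 rad.
- hinge (a point): Middle of the cover's hinge line, which runs along the machine's y axis at the rear of the housing, 115 mm behind the machine's origin and 102 mm above the bench.
- cover (a joint): Angle of the cover (rad): 0 lying shut, grows as the front edge rises, up to 1.4. The cover is a white plastic plate 232 x 260 x 10 mm, about 0.3 to 0.7 kg, hinged at its rear (+x) edge; its hinge is free and it falls shut when let go. It takes roughly 1.5 to 4 N at the handle to lift.
- handle (a point): Centre of the cover's bar handle: a level round steel bar, 12 mm thick, parallel to the hinge, 108 mm free between two posts of the same thickness. It stands near the front edge, 205 mm from the hinge along the cover and 50 mm out from the hinge line square to it (clear gap between bar and cover 34 mm). Shut, it is 152 mm above the bench. A gripper that closes square to the bar can keep pointing down while the bar turns between its pads.
- pointer (a point): Tip of the cover's pointer: a small dark steel strip 5 mm thick sticking out at the cover's left (+y) side, tip 170 mm from the hinge; it goes up and down with the cover, along the inside of the quadrant.
- rider_tip (a point): Tip of the rider, the dark steel block (34 x 16 x 20 mm with a small round screw) clamped on the curved aluminium quadrant that stands up at the left (+y) side of the station; it marks the wanted cover angle. Rider and quadrant are centred on the hinge; when the cover is at the marked angle this point and pointer coincide.
- rider (a joint): Angle of the rider on the quadrant (rad), measured as the cover's: the cover is at the mark when cover equals it. Set anywhere from 0.4 to 0.9; stays put unless knocked.
- release_box: The release station, fixed to the bench to the left or right of the sample station: a grey box 90 x 90 x 60 mm with a steel collar and the plunger on top. Origin: centre of its underside, z up.
- plunger_top (a point): Centre of the top of the release plunger, a grey mushroom button 40 mm across; 98 mm above the bench when up. It is pushed straight down.
- plunger (a joint): How far the plunger is pushed down (m): 0 up, 0.015 fully down. Its spring gives about 2 N at the start and 6.5 N fully down, and brings it back up when let go.
- mixer: Bystander, fixed, on the other side of the station from the release box: tube mixer, round white body 100 mm across and 55 mm high with a black rubber cup, 94 mm high in all. Origin under its centre.
- keyboard: Bystander, loose: keyboard 140 x 420 x 22 mm. Origin under its centre.
- mouse: Bystander, loose: computer mouse 105 x 60 x 34 mm. Origin under its centre.
- tube_rack: Bystander, loose: white rack 100 x 200 x 45 mm with capped tubes to 96 mm high. Origin under its centre.
- jar: Bystander, loose: specimen jar, 60 mm across, 65 mm high, in front of the station. Origin under its centre.
- tip_box: Bystander, loose: grey pipette-tip box 85 x 120 x 56 mm, in front of the station. Origin under its centre.
- bottle: Bystander, loose: bottle 70 mm across, 170 mm high. Origin under its centre.
- glove_box: Bystander, loose: cardboard glove box 120 x 240 x 82 mm. Origin under its centre.
Things that resemble listed ones, but are neither listed nor needed, are in the scene too. Leave any orange or purple look-alike of the release_box alone.

How it is judged:
By the outcome, as a careful person would: the job done as asked, in the order asked, and still so for the second after the job is handed in, while the arm keeps its last pose, push and grip.
It also fails if it takes over 53 s, if anything falls off the work surface, if the arm or the gripper's body presses on something with over 40 N, if the wrist force passes 120 N, or if a joint passes its speed limit or range.

## Robot

A 7-joint arm with a two-finger parallel gripper is mounted at the origin on the work surface. World frame = base frame: x ahead of the robot, y to its left, z up, the work surface at z = 0. Lengths are in m, angles in rad, forces in N, time in s.
With the tool pointing down it reaches from about 0.35 to 0.9 m from the base axis. Payload 8.1 kg.
Tool frame: the origin (TCP) lies on the centre line of the jaws, within the pads' length; the fingertips stand 19 mm ahead of it and the grasp point (between the pads) is the TCP (arm.tip_reach is the distance from the TCP to the fingertips, in m); z points along the fingers, y is the line along which they close (so a half turn about z gives the same grasp; the last joint's range is limited). The gripper opens to 92 mm and grips with 3 to 60 N. Pads are 19 mm wide; open, the fingers measure 130 mm over their backs; the gripper's body (75 mm by 190 mm) begins 47 mm behind the grasp point.
Start: joints at [1.184, 0.434, 0.025, 1.573, -0.012, 1.134, -0.075], TCP at [0.175, -0.6, 0.246] pointing down, gripper open.
Joint ranges: [-2.62, 2.62], [-0.44, 2.09], [-1.27, 1.32], [0.08, 2.57], [-1.32, 4.46], [0.12, 2], [-2.74, 2.74]. Speed limits (rad/s): [2.22, 2.22, 3.01, 3.01, 3.14, 3.14, 3.14].

## Interface

Orientations are given as a rotation vector (axis times angle).
In Python, from cell import arm gives the robot as it stands.
- The arm moves only by the tool arm_command, never from a script. Its argument "targets" is a list that holds one entry, the list of rows, each a list of 6 numbers: the shift along the tool's x, y, z in m, then the turn, a rotation vector about the tool's x, y, z in rad. A call has 1 to 10 rows; each row shifts and turns the commanded pose from where the row before left it, along the tool's axes as they then stand; what a row does not reach is not made up. A row lasts 1/8 s, in which the tool goes at most 62.5 mm and 10.7 degrees, less where a joint would pass 70% of its speed; a pose out of reach is approached as far as the arm can. A call with a gripper value outside its range is refused whole. "jaw" is the finger opening in m, from 0 to 0.0918, set as the call begins (left out, the last holds). The fingers move at their own pace and stop on an object; "newtons" is the grip in N (left out, the last holds). Time passes only in rows, so rows that do not move let the fingers close. It gives the time, the measured TCP pose, the force, the opening and the grip force at its end, in the units of the state.
- arm.observe(): the state, without advancing time (a new reading comes with each control period).
- arm.get_image(name): name is "side" or "top"; returns a dict with "pixels" (384x512x3 uint8, red, green, blue), "z_map" (384x512 float32, m along the optical axis (not along the pixel's ray), 0 where there is no reading), "fx", "fy", "cx", "cy" (pixels), "dist" ([k1, k2, p1, p2, k3] as OpenCV has them; the pictures are not rectified), "xyz" and "rotation" of the camera in the world. Camera axes: x right, y down, z forward; pixel columns grow to the right and rows downward; lengths in m; the calibration is good to about 2 mm. A picture is of the moment at which its call begins.
- arm.sign_off(): hands the job in; it is judged then, once.
The state is a dict: "clock": time; "joints": joint angles; "dq": joint speeds; "joint_efforts": joint torques, N m; "position": TCP position; "ee_rot": TCP orientation; "force": force on the tool from outside, world axes, zero at the start; "ft_torque": the same for the moment, N m; "width": opening from 0.0 (shut) to 1.0 (fully open); "gripper_force": force on a finger pad.
Only numpy, scipy, OpenCV 4.12 (cv2) and the standard library are available. Lean on these libraries where they do the work, as an engineer would, in place of code of your own. Each camera call takes 0.05 s, during which the arm holds its last target. There are 200 camera calls.

## Working session

There is one attempt and no reset: what is moved stays moved. The work goes in short steps, Python scripts to look and compute and a tool call to move; the robot and the scene stay as the last step left them, time stands still between calls to the robot, and variables do not carry over. Pictures are saved under pics/ and viewed, at most 10 in all, crops included, and the job is handed in when it is done.

Besides the shell and the picture viewer there is one more tool, called after "Emit:" as name([rows], argument=value, ...), one row to a line, values as JSON. arm_command: Moves the arm, as the interface text tells. Its arguments: {"type":"object","properties":{"targets":{"type":"array","items":{"type":"array","items":{"type":"array","items":{"type":"number"}}}},"jaw":{"type":"number"},"newtons":{"type":"number"}},"required":["targets"]}

```bash
mkdir -p pics; cat > h.py <<'E'
import numpy as np, cv2
from cell import arm
from scipy.spatial.transform import Rotation as R
def grab(n):
    im=arm.get_image(n); np.savez('/tmp/%s.npz'%n,**{k:np.array(v) for k,v in im.items()}); return im
def load(n): return dict(np.load('/tmp/%s.npz'%n))
def rot(im):
    r=np.array(im['rotation'],float)
    return r if r.shape==(3,3) else R.from_rotvec(r).as_matrix()
def rays(im,uv):
    K=np.array([[im['fx'],0,im['cx']],[0,im['fy'],im['cy']],[0,0,1]],float)
    p=cv2.undistortPoints(np.array(uv,float).reshape(-1,1,2),K,np.array(im['dist'],float)).reshape(-1,2)
    return np.c_[p,np.ones(len(p))]@rot(im).T, np.array(im['xyz'],float)
def plane(im,uv,z):
    d,o=rays(im,uv); return o+d*((z-o[2])/d[:,2])[:,None]
def depth(im,uv):
    d,o=rays(im,uv); uv=np.array(uv).reshape(-1,2).astype(int); zz=im['z_map'][uv[:,1],uv[:,0]]
    return o+d*zz[:,None]
def cloud(im):
    h,w=im['z_map'].shape; u,v=np.meshgrid(np.arange(w),np.arange(h))
    return depth(im,np.c_[u.ravel(),v.ravel()]).reshape(h,w,3)
def save(im,name,box=None,s=1):
    p=im['pixels'][:,:,::-1]
    if box: p=p[box[1]:box[3],box[0]:box[2]]
    cv2.imwrite('pics/'+name,cv2.resize(np.ascontiguousarray(p),None,fx=s,fy=s,interpolation=cv2.INTER_CUBIC))
E
python3 - <<'E'
from h import *
for n in('top','side'):
    im=grab(n); save(im,n+'1.png',s=1.5); print(n,im['xyz'],im['rotation'],im['fx'])
print(arm.observe())
E
```

```text
top [ 0.28198983 -0.00764181  1.75812981] [-2.09450342  2.16011788 -0.1467722 ] 389.9691852908578
side [0.50319155 1.17706684 1.45270434] [-0.00382822  2.9203588  -1.10798608] 488.18853644701665
{'clock': 0.1, 'joints': array([ 1.18441523,  0.43516858,  0.02496921,  1.57401156, -0.01160996,
        1.13395693, -0.07509345]), 'dq': array([ 3.91802173e-04, -7.40705340e-04,  1.33153372e-04, -1.93516008e-03,
       -4.40495907e-04,  1.73284336e-03, -7.87923715e-05]), 'joint_efforts': array([ 3.02248613e-03, -6.69121957e+01,  9.88185257e-01, -3.15139353e+01,
       -6.04569633e-02,  3.74906184e-02,  5.14460453e-05]), 'position': array([ 0.17483155, -0.5996095 ,  0.24501176]), 'ee_rot': array([-3.10868482e+00, -4.43977021e-01,  4.91972255e-04]), 'force': array([-0.40931285,  0.62773375,  0.07943597]), 'ft_torque': array([ 0.01322675, -0.02547858, -0.02730807]), 'gripper_force': 0.0, 'width': 0.9992010220407679}
```

View pics/top1.png

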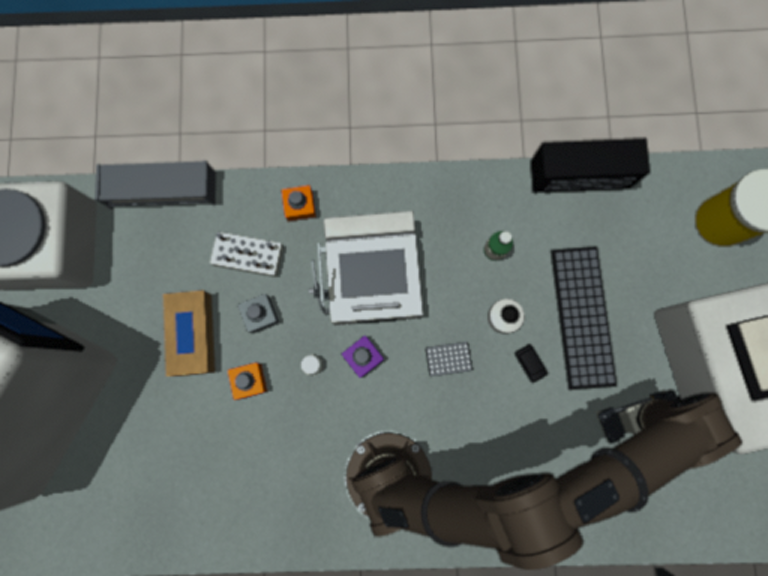

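View pics/side1.png

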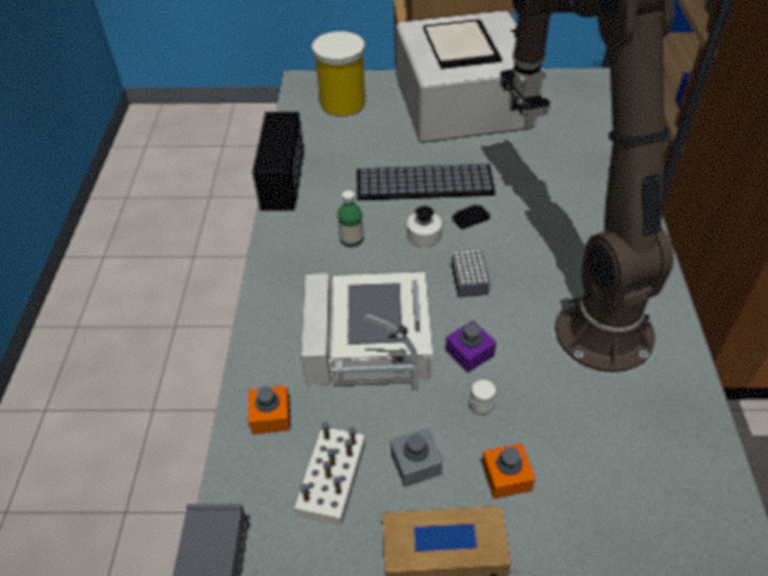

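The top view (1.5x pixels) shows the station at (372,270), with its quadrant at about (325,285) and bar handle at (376,306). Release box look-alikes: grey (256,311), orange (298,200), orange (246,380) and purple (362,355). Only the grey one fits, and it stands left of the station with the mixer (506,316) on the other side. I'll confirm that in a crop and measure.

```bash
python3 - <<'E'
from h import *
t=load('top'); s=load('side')
a=cv2.resize(t['pixels'][135:245,150:290],None,fx=4,fy=4,interpolation=cv2.INTER_CUBIC)
b=cv2.resize(s['pixels'][175:325,195:335],None,fx=4,fy=4,interpolation=cv2.INTER_CUBIC)
cv2.imwrite('pics/crop_t.png',a[:,:,::-1]); cv2.imwrite('pics/crop_s.png',b[:,:,::-1])
for n,im,uv in(('top',t,(170.7,207.3)),('side',s,(277,295))):
    print(n,depth(im,[uv]),plane(im,[uv],.098))
C=cloud(t)
# depth-based: plunger top cloud, cover outline
P=C.reshape(-1,3)
m=(P[:,2]>.092)&(P[:,2]<.106)&(np.hypot(*(P[:,:2]-plane(t,[(170.7,207.3)],.098)[0,:2]).T)<.035)
print('plunger',m.sum(),P[m].mean(0))
for n,im in(('top',t),('side',s)):
    C=cloud(im);h=C[:,:,2]
    gray=im['pixels'].min(2)
    reg=(h>.092)&(h<.118)&(abs(C[:,:,0]-.55)<.35)&(abs(C[:,:,1]-.02)<.22)
    reg=reg.astype(np.uint8)
    k,l,st,ce=cv2.connectedComponentsWithStats(reg); i=1+np.argmax(st[1:,4]); print(n,st[i],C[l==i].mean(0))
    r=cv2.minAreaRect(C[l==i][:,:2].astype(np.float32)); print(r, cv2.boxPoints(r).round(3).tolist())
    m=(h>.14)&(h<.17)&(abs(C[:,:,0]-.5)<.25)&(abs(C[:,:,1]-.02)<.22)
    k,l,st,ce=cv2.connectedComponentsWithStats(m.astype(np.uint8))
    for i in range(1,k):
        if st[i,4]>8: print('  hi',st[i],C[l==i].mean(0),cv2.minAreaRect(C[l==i][:,:2].astype(np.float32)))
E
```

```text
top [[0.48018306 0.36380829 0.09234654]] [[0.47951042 0.36254764 0.098     ]]
side [[0.48369043 0.37310295 0.09360515]] [[0.48375349 0.37570269 0.098     ]]
plunger 60 [0.48070878 0.3701101  0.09793351]
top [ 212  153   70   62 3261] [0.56898623 0.02789425 0.11047062]
((0.5712935328483582, 0.0372684970498085), (0.25121185183525085, 0.28337225317955017), 2.9118690490722656) [[0.4390000104904175, 0.1720000058412552], [0.453000009059906, -0.11100000143051147], [0.7039999961853027, -0.09799999743700027], [0.6899999976158142, 0.1850000023841858]]
  hi [235 202  31   5  90] [0.47668212 0.02028495 0.1552427 ] ((0.47727900743484497, 0.020469363778829575), (0.012088111601769924, 0.12510159611701965), 2.8812203407287598)
side [ 201  182   87   67 3435] [0.57936207 0.04950187 0.11121627]
((0.5995344519615173, 0.03891704976558685), (0.3001755177974701, 0.29469501972198486), 2.2735586166381836) [[0.4440000057220459, 0.18000000715255737], [0.45500001311302185, -0.11400000005960464], [0.7549999952316284, -0.10199999809265137], [0.7440000176429749, 0.19200000166893005]]
  hi [275 186   5  31 103] [0.48033765 0.03191439 0.1570572 ] ((0.4806217849254608, 0.023929137736558914), (0.01195452269166708, 0.1309816539287567), 2.727816343307495)
  hi [272 232   6   6  24] [0.48942332 0.17578806 0.15334627] ((0.4902113974094391, 0.1763160675764084), (0.016559550538659096, 0.009348228573799133), 27.60411262512207)
```

View pics/crop_t.png

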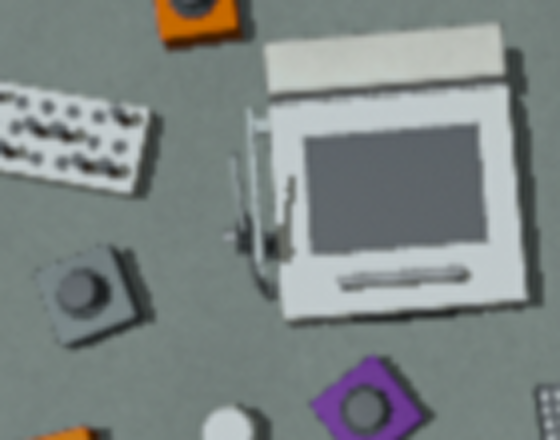

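View pics/crop_s.png

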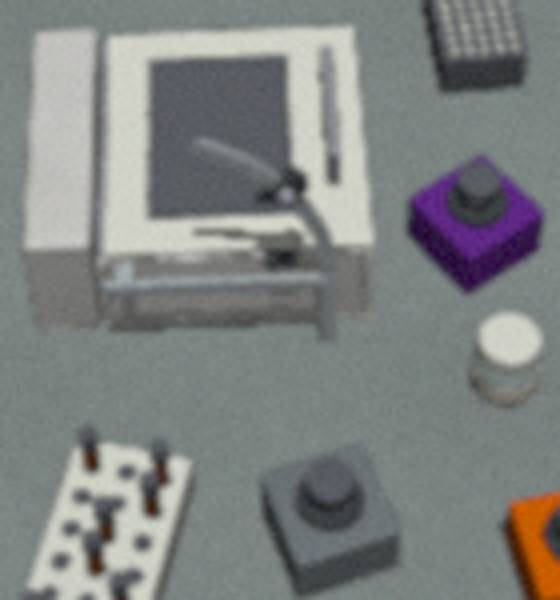

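The side crop confirms the grey box, with its plunger at crop (330,483), and shows the rider on the quadrant at crop (285,185). I'll raise the tool and turn it so that its y axis runs along the machine's x.

Emit:
arm_command([
  [[0,0,-0.008,0,0,-0.1337],[0,0,-0.008,0,0,-0.1337],[0,0,-0.008,0,0,-0.1337],[0,0,-0.008,0,0,-0.1337],[0,0,-0.008,0,0,-0.1337],[0,0,-0.008,0,0,-0.1337],[0,0,-0.008,0,0,-0.1337],[0,0,-0.008,0,0,-0.1337],[0,0,-0.008,0,0,-0.1337],[0,0,-0.008,0,0,-0.1337]],
], jaw=0.0, newtons=20)

```text
clock: 1.35
position: [0.1748, -0.5998, 0.3255]
ee_rot: [-2.16, -2.28, -0.001]
force: [-0.5, -0.5, 1.0]
width: 0.008
gripper_force: 0.0
```

```bash
python3 - <<'E'
from h import *
o=arm.observe(); print(o['clock'],o['position'],o['joints'].round(2)); print(R.from_rotvec(o['ee_rot']).as_matrix().round(3))
# rider: ray through pixels to machine plane y
t=load('top'); s=load('side'); yaw=.05; org=np.array([.569,.0265,0])
Rm=R.from_euler('z',yaw).as_matrix()
for n,im,box in(('side',s,(250,210,285,235)),('top',t,(200,185,225,200))):
    C=(cloud(im)-org)@Rm; px=im['pixels'].astype(int)
    x0,y0,x1,y1=box
    m=np.zeros(px.shape[:2],bool); m[y0:y1,x0:x1]=(px.max(2)<75)[y0:y1,x0:x1]
    for v,u in np.argwhere(m): print(n,u,v,px[v,u],C[v,u].round(3), 'ang',np.arctan2(C[v,u,2]-.102,.115-C[v,u,0]).round(3))
E
```

```text
1.35 [ 0.17483742 -0.59979507  0.32550036] [ 1.37  0.4  -0.26  1.43  0.1   1.32  1.17]
[[-0.054  0.999 -0.   ]
 [ 0.999  0.054  0.001]
 [ 0.001 -0.    -1.   ]]
side 266 217 [68 72 72] [-0.044  0.145  0.236] ang 0.699
side 267 218 [51 57 60] [-0.047  0.15   0.237] ang 0.693
side 268 218 [60 65 67] [-0.05   0.15   0.236] ang 0.68
side 266 219 [58 62 65] [-0.044  0.154  0.236] ang 0.701
side 267 219 [61 64 63] [-0.047  0.156  0.238] ang 0.699
side 268 219 [50 56 57] [-0.05   0.157  0.239] ang 0.694
side 269 219 [50 53 53] [-0.053  0.153  0.235] ang 0.669
side 270 219 [69 71 72] [-0.057  0.152  0.233] ang 0.652
side 266 220 [63 67 66] [-0.043  0.158  0.236] ang 0.704
side 267 220 [48 49 56] [-0.047  0.159  0.237] ang 0.697
side 268 220 [46 55 56] [-0.05   0.157  0.234] ang 0.675
side 269 220 [45 43 49] [-0.053  0.161  0.239] ang 0.686
side 270 220 [49 54 53] [-0.056  0.158  0.235] ang 0.662
side 264 221 [69 72 74] [-0.037  0.155  0.228] ang 0.693
side 268 221 [50 54 55] [-0.05   0.157  0.23 ] ang 0.659
side 269 221 [37 45 43] [-0.053  0.158  0.23 ] ang 0.651
side 270 221 [44 52 49] [-0.0
[... 2307 characters left out ...]
-0.042  0.137  0.108] ang 0.039
top 218 196 [39 43 43] [-0.043  0.132  0.115] ang 0.079
top 219 196 [69 73 70] [-0.043  0.128  0.11 ] ang 0.053
top 210 197 [59 66 66] [-0.061  0.154  0.225] ang 0.611
top 211 197 [54 60 60] [-0.061  0.151  0.222] ang 0.6
top 212 197 [56 61 62] [-0.061  0.146  0.223] ang 0.604
top 216 197 [60 66 67] [-0.046  0.142  0.11 ] ang 0.052
top 217 197 [33 38 39] [-0.048  0.136  0.119] ang 0.105
top 218 197 [44 48 49] [-0.047  0.133  0.113] ang 0.068
top 219 197 [68 72 69] [-0.046  0.129  0.107] ang 0.03
top 217 198 [48 54 55] [-0.05   0.138  0.109] ang 0.044
top 218 198 [56 62 63] [-0.05   0.134  0.107] ang 0.029
top 219 198 [67 70 68] [-0.051  0.129  0.107] ang 0.033
```

Emit:
arm_command([
  [[0.0336,0.0264,0,0,0,0],[0.0336,0.0264,0,0,0,0],[0.0336,0.0264,0,0,0,0],[0.0336,0.0264,0,0,0,0],[0.0336,0.0264,0,0,0,0],[0.0336,0.0264,0,0,0,0],[0.0336,0.0264,0,0,0,0],[0.0336,0.0264,0,0,0,0],[0.0336,0.0264,0,0,0,0],[0.0336,0.0264,0,0,0,0]],
])

```text
clock: 2.6
position: [0.4223, -0.2501, 0.3255]
ee_rot: [-2.165, -2.276, 0.0]
force: [0.7, -0.4, 0.9]
width: 0.002
gripper_force: 0.0
```

```bash
python3 -c "
from h import *
o=arm.observe(); print(o['clock'],o['position'],o['joints'].round(2)); print(R.from_rotvec(o['ee_rot']).as_matrix().round(3))"
```

```text
2.6 [ 0.42226332 -0.25005398  0.32551692] [ 0.85  0.2  -0.5   1.73  0.1   1.24  0.37]
[[-0.05   0.999 -0.   ]
 [ 0.999  0.05   0.   ]
 [ 0.    -0.    -1.   ]]
```

Emit:
arm_command([
  [[0.035,0,0,0,0,0],[0.035,0,0,0,0,0],[0.035,0,0,0,0,0],[0.035,0,0,0,0,0],[0.035,0,0,0,0,0],[0.035,0,0,0,0,0],[0.035,0,0,0,0,0],[0.035,0,0,0,0,0],[0.035,0,0,0,0,0],[0.035,0,0,0,0,0]],
])

```text
clock: 3.85
position: [0.404, 0.0993, 0.3256]
ee_rot: [2.166, 2.276, -0.001]
force: [0.1, -0.2, -0.1]
width: 0.008
gripper_force: 0.0
```

Emit:
arm_command([
  [[0.0265,0.009,0,0,0,0],[0.0265,0.009,0,0,0,0],[0.0265,0.009,0,0,0,0],[0.0265,0.009,0,0,0,0],[0.0265,0.009,0,0,0,0],[0.0265,0.009,0,0,0,0],[0.0265,0.009,0.01,0,0,0],[0.0265,0.009,0.02,0,0,0],[0.0265,0.009,0.02,0,0,0],[0.0265,0.009,0.02,0,0,0]],
])

```text
clock: 5.1
position: [0.4813, 0.368, 0.2546]
ee_rot: [2.165, 2.276, -0.001]
force: [0.3, -0.6, 0.7]
width: 0.002
gripper_force: 0.0
```

```bash
python3 -c "
from h import *
o=arm.observe(); print(o['clock'],o['position'],o['joints'].round(2)); print(R.from_rotvec(o['ee_rot']).as_matrix().round(3))"
```

```text
5.1 [0.48130512 0.36801594 0.25455319] [-0.21  0.52 -0.81  1.56  0.4   1.23 -1.03]
[[-0.05   0.999 -0.   ]
 [ 0.999  0.05  -0.001]
 [-0.001 -0.001 -1.   ]]
```

Emit:
arm_command([
  [[0,0,0.03,0,0,0],[0,0,0.03,0,0,0],[0,0,0.03,0,0,0],[0,0,0.025,0,0,0],[0,0,0.01,0,0,0],[0,0,0,0,0,0]],
])

```text
clock: 5.85
position: [0.4809, 0.3673, 0.1304]
ee_rot: [-2.165, -2.276, 0.002]
force: [0.2, -0.4, 0.2]
width: 0.005
gripper_force: 0.0
```

```bash
python3 -c "
from h import *
im=grab('side'); a=im['pixels'][225:335,195:335]; t=grab('top'); b=t['pixels'][170:280,110:250]
cv2.imwrite('pics/press0.png',cv2.resize(np.hstack([a,b]),(800,314),interpolation=cv2.INTER_CUBIC)[:,:,::-1])
print(arm.observe()['position'],arm.observe()['force'])"
```

```text
[0.4813881  0.36793534 0.13161471] [ 0.6954214  -0.10046764 -0.39508366]
```

View pics/press0.png

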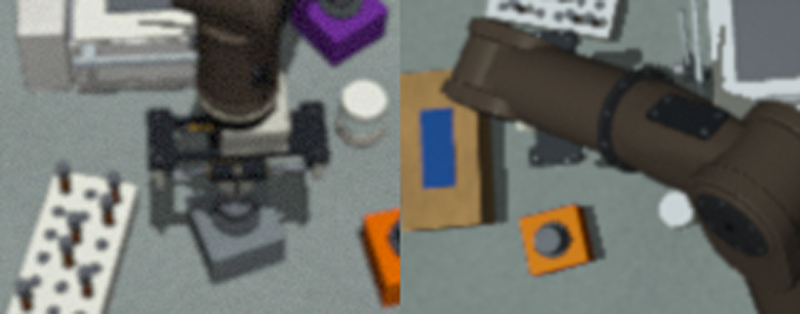

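The picture shows the closed fingertips at about (238,185), directly over the grey plunger at (240,205). I'll press slowly.

Emit:
arm_command([
  [[0,0,0.006,0,0,0],[0,0,0.006,0,0,0],[0,0,0.004,0,0,0],[0,0,0.004,0,0,0],[0,0,0.004,0,0,0],[0,0,0.002,0,0,0],[0,0,0.001,0,0,0],[0,0,0,0,0,0]],
])

```text
clock: 6.95
position: [0.4812, 0.3674, 0.1039]
ee_rot: [2.165, 2.276, 0.0]
force: [-0.6, -1.7, 6.0]
width: 0.005
gripper_force: 2.7
```

Emit:
arm_command([
  [[0,0,0.001,0,0,0],[0,0,0.001,0,0,0],[0,0,0.001,0,0,0],[0,0,0,0,0,0]],
])

```text
clock: 7.45
position: [0.4813, 0.3675, 0.1022]
ee_rot: [2.165, 2.275, 0.001]
force: [-2.6, -5.4, 18.1]
width: 0.008
gripper_force: 9.0
```

The plunger bottomed out: the force rose from 6 to 18 N. I'll retreat upward and move to the handle.

Emit:
arm_command([
  [[0,0,-0.01,0,0,0],[0,0,-0.025,0,0,0],[0,0,-0.04,0,0,0],[0,0,-0.05,0,0,0],[0,0,-0.05,0,0,0],[-0.0265,-0.009,-0.04,0,0,0],[-0.0265,-0.009,-0.01,0,0,0],[-0.0265,-0.009,0,0,0,0],[-0.0265,-0.009,0,0,0,0],[-0.0265,-0.009,0,0,0,0]],
])

```text
clock: 8.7
position: [0.4423, 0.232, 0.3254]
ee_rot: [-2.165, -2.276, 0.0]
force: [0.7, -1.2, 0.2]
width: 0.004
gripper_force: 0.0
```

Emit:
arm_command([
  [[-0.0265,-0.009,0,0,0,0],[-0.0265,-0.009,0,0,0,0],[-0.0265,-0.009,0,0,0,0],[-0.0265,-0.009,0,0,0,0],[-0.0265,-0.009,0,0,0,0],[-0.03,0,0,0,0,0],[-0.03,0,0,0,0,0],[-0.02,0,0,0,0,0],[0,0,0,0,0,0]],
], jaw=0.0918)

```text
clock: 9.82
position: [0.4083, 0.0172, 0.3254]
ee_rot: [-2.168, -2.273, 0.001]
force: [-0.3, 0.4, -0.5]
width: 0.934
gripper_force: 0.0
```

```bash
python3 - <<'E'
from h import *
s=grab('side'); t=grab('top')
o=arm.observe(); p=o['position'];M=R.from_rotvec(o['ee_rot']).as_matrix();print(o['clock'],p,o['joints'].round(2),o['force']); 
h=np.array([.479,.022,.152]); print('tool shift',M.T@(h-p))
for n,im in(('top',t),('side',s)):
    C=cloud(im);h=C[:,:,2]
    m=(h>.14)&(h<.17)&(abs(C[:,:,0]-.48)<.03)&(abs(C[:,:,1]-.02)<.1)
    k,l,st,ce=cv2.connectedComponentsWithStats(m.astype(np.uint8))
    for i in range(1,k):
        if st[i,4]>8: print(n,st[i],C[l==i].mean(0),cv2.minAreaRect(C[l==i][:,:2].astype(np.float32)))
E
```

```text
9.925 [0.40826674 0.0191649  0.32563978] [ 0.57  0.07 -0.77  1.88  0.05  1.21 -0.17] [-0.19159694  0.72085675  0.30361536]
tool shift [-0.00078135  0.07079805  0.17363477]
side [275 186   5  32 102] [0.48031607 0.03045154 0.15611177] ((0.4803507924079895, 0.025113027542829514), (0.012097107246518135, 0.1367279589176178), 2.740705966949463)
```

Emit:
arm_command([
  [[0,0.03,0,0,0,0],[0,0.03,0,0,0,0],[0,0.011,0.02,0,0,0],[0,0,0.035,0,0,0],[0,0,0.035,0,0,0],[0,0,0.035,0,0,0],[0,0,0.03,0,0,0],[0,0,0.014,0,0,0],[0,0,0.004,0,0,0],[0,0,0,0,0,0]],
])

```text
clock: 11.18
position: [0.4798, 0.0224, 0.1534]
ee_rot: [2.164, 2.276, 0.001]
force: [0.1, 0.7, -0.3]
width: 0.999
gripper_force: 0.0
```

Emit:
arm_command([
  [[0,0,0,0,0,0],[0,0,0,0,0,0],[0,0,0,0,0,0],[0,0,0,0,0,0],[0,0,0,0,0,0],[0,0,0,0,0,0],[0,0,0,0,0,0],[0,0,0,0,0,0]],
], jaw=0.0, newtons=20)

```text
clock: 12.18
position: [0.4793, 0.0219, 0.1527]
ee_rot: [-2.165, -2.276, 0.0]
force: [-0.4, 0.5, -0.1]
width: 0.176
gripper_force: 0.0
```

```bash
python3 - <<'E'
from h import *
s=grab('side'); save(s,'grip.png',(190,150,340,270),4)
o=arm.observe(); print(o['clock'],o['position'],o['ee_rot'],o['force'],o['width']*.0918,o['gripper_force'],o['joints'].round(2))
E
```

```text
12.225 [0.47826412 0.02186489 0.15247668] [-2.16441553 -2.27523378  0.00295254] [-14.76687439   0.55295796  10.6276469 ] 0.012481416285847325 7.645205855369568 [ 0.4   0.4  -0.71  1.99  0.34  0.87 -0.45]
```

View pics/grip.png

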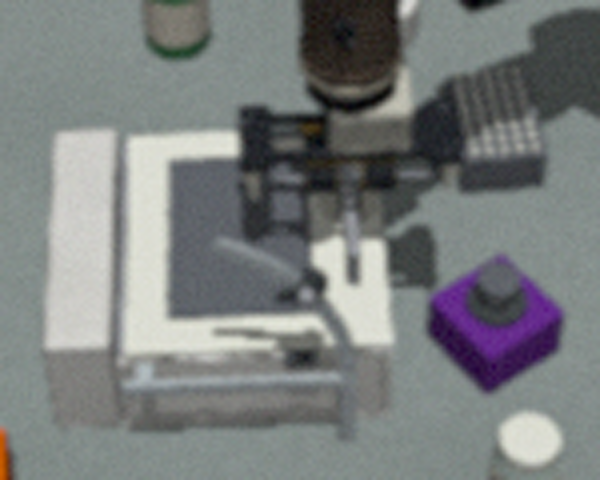

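The fingers hold the bar at crop (350,215), with the jaw at 12.5 mm, which matches the bar. I'll let it settle.

Emit:
arm_command([
  [[0,0,0,0,0,0],[0,0,0,0,0,0],[0,0,0,0,0,0]],
])

```text
clock: 12.6
position: [0.4778, 0.0218, 0.1525]
ee_rot: [-2.164, -2.275, 0.004]
force: [-5.9, -1.6, 4.6]
width: 0.122
gripper_force: 20.0
```

```bash
python3 - <<'E'
from h import *
o=arm.observe(); p=o['position']; M=R.from_rotvec(o['ee_rot']).as_matrix(); print(o['clock'],p,o['force'],o['gripper_force'],o['width']*.0918); print(M.round(3))
hx,hz=p[0]+.205,.102  # hinge along machine x (yaw .05 ~ tool y)
c=np.array([p[0]+.205*np.cos(.05),p[1]+.205*np.sin(.05),.102]); u=np.array([-np.cos(.05),-np.sin(.05),0]); z=np.array([0,0,1.])
pos=lambda a:c+u*(.205*np.cos(a)-.05*np.sin(a))+z*(.205*np.sin(a)+.05*np.cos(a)+p[2]-.152)
q=p
for a in np.arange(.03,.67,.03): w=pos(a); print(round(a,3),(M.T@(w-q)).round(4)); q=w
E
```

```text
12.6 [0.47776873 0.021796   0.1524831 ] [-5.8963291 -1.6179267  4.5646539] 20.000951886177063 0.011193177975343005
[[-0.05   0.999 -0.003]
 [ 0.999  0.05  -0.001]
 [-0.001 -0.003 -1.   ]]
0.03 [-0.      0.0016 -0.0061]
0.06 [-0.      0.0018 -0.0061]
0.09 [-0.      0.0019 -0.006 ]
0.12 [-0.      0.0021 -0.006 ]
0.15 [-0.      0.0023 -0.0059]
0.18 [-0.      0.0025 -0.0058]
0.21 [-0.      0.0026 -0.0058]
0.24 [-0.      0.0028 -0.0057]
0.27 [-0.      0.003  -0.0056]
0.3 [-0.      0.0032 -0.0055]
0.33 [-0.      0.0033 -0.0054]
0.36 [-0.      0.0035 -0.0053]
0.39 [-0.      0.0036 -0.0052]
0.42 [-0.      0.0038 -0.0051]
0.45 [-0.      0.0039 -0.005 ]
0.48 [-0.      0.0041 -0.0048]
0.51 [-0.      0.0042 -0.0047]
0.54 [-0.      0.0044 -0.0046]
0.57 [-0.      0.0045 -0.0044]
0.6 [-0.      0.0046 -0.0043]
0.63 [-0.      0.0048 -0.0042]
0.66 [-0.      0.0049 -0.004 ]
```

Emit:
arm_command([
  [[0,0.0006,-0.006,0,0,0],[0,0.0018,-0.006,0,0,0],[0,0.0019,-0.006,0,0,0],[0,0.0021,-0.006,0,0,0],[0,0.0023,-0.006,0,0,0],[0,0.0025,-0.0058,0,0,0],[0,0.0026,-0.0058,0,0,0],[0,0.0028,-0.0057,0,0,0],[0,0.003,-0.0056,0,0,0],[0,0.0032,-0.0055,0,0,0]],
])

```text
clock: 13.85
position: [0.501, 0.0229, 0.2113]
ee_rot: [-2.164, -2.275, 0.004]
force: [-7.6, 0.4, 0.4]
width: 0.124
gripper_force: 20.0
```

Emit:
arm_command([
  [[0,0.0033,-0.0054,0,0,0],[0,0.0035,-0.0053,0,0,0],[0,0.0036,-0.0052,0,0,0],[0,0.0038,-0.0051,0,0,0],[0,0.0039,-0.005,0,0,0],[0,0.0041,-0.0048,0,0,0],[0,0.0042,-0.0047,0,0,0],[0,0.0044,-0.0046,0,0,0],[0,0,0,0,0,0]],
])

```text
clock: 14.98
position: [0.5311, 0.0244, 0.2521]
ee_rot: [-2.164, -2.275, 0.006]
force: [-13.8, -1.8, 11.3]
width: 0.123
gripper_force: 20.0
```

```bash
cat > look.py <<'E'
from h import *
import sys
s=grab('side'); t=grab('top')
o=arm.observe(); p=o['position']; print(o['clock'],p,o['force'],o['gripper_force'],o['width']*.0918)
# handle angle about hinge from TCP (bar centre assumed at TCP +0.0005)
hx=.4778*np.cos(.05)+.0218*np.sin(.05)+.205; px=p[0]*np.cos(.05)+p[1]*np.sin(.05)
print('cover',np.arctan2(p[2]-.1025,hx-px)-np.arctan2(.05,.205),'radius',np.hypot(p[2]-.1025,hx-px))
a=cv2.resize(s['pixels'][195:250,225:300],(560,411),interpolation=cv2.INTER_CUBIC); b=cv2.resize(t['pixels'][160:214,200:232],(240,411),interpolation=cv2.INTER_CUBIC)
cv2.imwrite('pics/%s.png'%sys.argv[1],np.hstack([a,b])[:,:,::-1])
E
python3 look.py lift1
```

```text
15.075 [0.53091784 0.02438021 0.25191821] [-14.57331206  -1.6761902   11.07544284] 20.00191256403923 0.010837806689538237
cover 0.5381950481032289 radius 0.2130140571610054
```

View pics/lift1.png

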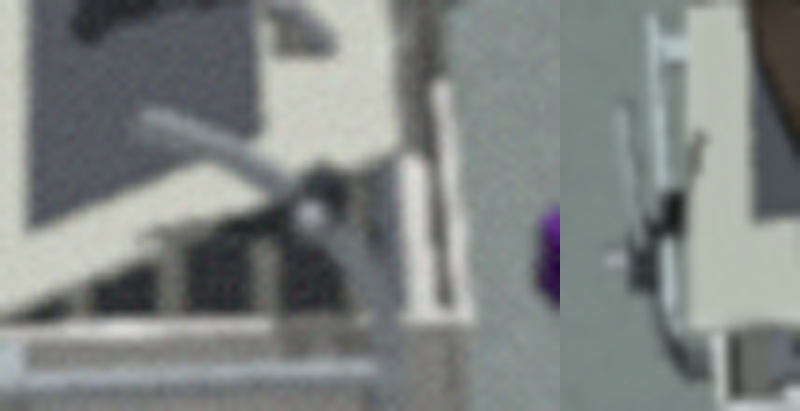

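I can see the rider's screw at (310,215) in the side crop and (610,258) in the top crop. The pointer is still below it. I'll raise a bit more, easing about 1.5 mm outward to relieve the radial force, then measure the dark points in the machine frame.

Emit:
arm_command([
  [[0,0.0035,-0.005,0,0,0],[0,0.004,-0.005,0,0,0],[0,0.0044,-0.0044,0,0,0],[0,0,0,0,0,0],[0,0,0,0,0,0]],
])

```text
clock: 15.7
position: [0.5446, 0.025, 0.2656]
ee_rot: [-2.165, -2.276, 0.001]
force: [-5.1, -1.5, 2.3]
width: 0.119
gripper_force: 20.0
```

```bash
cat > dark.py <<'E'
from h import *
org=np.array([.569,.0265,0]); Rm=R.from_euler('z',.05).as_matrix()
for n in('side','top'):
    im=load(n); C=(cloud(im)-org)@Rm; px=im['pixels'].astype(int)
    x=.115-C[:,:,0]; z=C[:,:,2]-.102; r=np.hypot(x,z); a=np.arctan2(z,x)
    m=(px.max(2)<100)&(C[:,:,1]>.125)&(C[:,:,1]<.19)&(r>.12)&(r<.24)&(a>.3)&(a<.95)&(z>.03)
    L=sorted((round(float(r[v,u]),3),round(float(a[v,u]),3),round(float(C[v,u,1]),3),u,v,px[v,u].max()) for v,u in np.argwhere(m))
    print(n); [print(*q) for q in L]
E
python3 look.py lift2; python3 dark.py
```

```text
15.8 [0.54446004 0.02503393 0.2655276 ] [-5.01870297 -1.63151394  2.29555704] 20.001875460147858 0.011136099535409009
cover 0.6281821119848282 radius 0.2137622028388175
side
0.125 0.663 0.13 248 225 95
0.138 0.625 0.138 252 226 52
0.139 0.668 0.129 251 223 82
0.141 0.684 0.136 251 224 63
0.142 0.695 0.141 251 225 56
0.144 0.712 0.148 251 226 55
0.145 0.681 0.142 252 225 57
0.147 0.695 0.136 252 223 66
0.147 0.701 0.141 252 224 50
0.148 0.673 0.139 253 224 52
0.148 0.674 0.147 253 226 51
0.149 0.677 0.143 253 225 53
0.152 0.633 0.129 255 222 53
0.152 0.668 0.144 254 225 55
0.153 0.675 0.133 254 222 85
0.153 0.678 0.142 254 224 50
0.153 0.707 0.14 253 223 59
0.155 0.66 0.145 255 225 56
0.156 0.698 0.141 254 223 54
0.157 0.672 0.139 255 223 39
0.157 0.673 0.143 255 224 50
0.162 0.646 0.143 257 224 53
0.162 0.68 0.134 256 221 87
0.162 0.68 0.147 256 224 44
0.162 0.684 0.143 256 223 40
0.163 0.687 0.14 256 222 50
0.165 0.673 0.144 257 223 36
0.166 0.68 0.141 257 222 42
0.168 0.662 0.144 258 223 44
0.168 0.667 0.149 258 224 56
0.168 0.688 0.138 257 221 62
0.169 0.641 0.151 259 225 69
0.169
[... 2937 characters left out ...]
7 209 192 91
0.199 0.673 0.153 210 192 99
0.202 0.684 0.148 211 192 82
0.203 0.512 0.149 212 198 84
0.206 0.67 0.145 212 193 68
0.206 0.672 0.149 211 193 61
0.206 0.676 0.152 210 193 70
0.209 0.69 0.156 209 193 90
0.211 0.619 0.15 211 196 55
0.212 0.679 0.152 210 194 63
0.213 0.653 0.145 212 195 69
0.213 0.655 0.149 211 195 61
0.213 0.677 0.144 212 194 67
0.214 0.577 0.151 211 198 93
0.214 0.682 0.148 211 194 56
0.215 0.64 0.153 210 196 61
0.215 0.69 0.156 209 194 93
0.216 0.616 0.15 211 197 62
0.216 0.667 0.152 210 195 68
0.217 0.622 0.154 210 197 69
0.217 0.651 0.157 209 196 86
0.218 0.678 0.156 209 195 89
0.219 0.633 0.157 209 197 91
0.22 0.631 0.146 212 197 66
0.22 0.656 0.145 212 196 63
```

View pics/lift2.png

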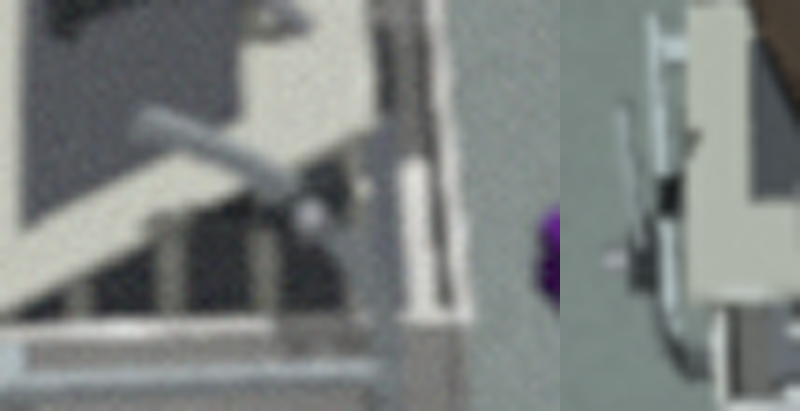

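```bash
cat > fit.py <<'E'
from h import *
org=np.array([.569,.0265,0]); Rm=R.from_euler('z',.05).as_matrix()
D={n:load(n) for n in('side','top')}
for n,im in D.items():
    C=(cloud(im)-org)@Rm; px=im['pixels'].astype(int)
    x=.115-C[:,:,0]; z=C[:,:,2]-.102; r=np.hypot(x,z); a=np.arctan2(z,x); y=C[:,:,1]
    m=(r>.03)&(r<.235)&(a>.3)&(a<.9)&(abs(y)<.128)&(px.min(2)>120)
    P=np.c_[x[m],z[m],y[m]]
    for _ in range(6):
        k=np.linalg.lstsq(np.c_[P[:,0],P[:,2],np.ones(len(P))],P[:,1],rcond=None)[0]
        e=P[:,1]-np.c_[P[:,0],P[:,2],np.ones(len(P))]@k; P=P[abs(e)<max(2*e.std(),.003)]
    print(n,len(P),'cover angle',np.arctan(k[0]).round(4),'tilt y',k[1].round(4),'normal off at hinge',(k[2]*np.cos(np.arctan(k[0]))).round(4),'xrange',np.ptp(P[:,0]).round(3),'rms',e.std().round(4))
    m=(px.max(2)<80)&(y>.125)&(y<.148)&(r>.14)&(r<.17)&(a>.5)&(a<.8)
    print('  pointer',m.sum(),np.median(a[m]).round(4),np.median(y[m]).round(3),'r',np.median(r[m]).round(3),'max',r[m].max().round(3))
    m=(px.max(2)<80)&(y>.143)&(y<.165)&(r>.2)&(r<.225)&(a>.5)&(a<.85)
    print('  rider',m.sum(),np.median(a[m]).round(4),np.percentile(a[m],[5,95]).round(3),np.median(y[m]).round(3))
# screw: brightest blob
def blob(im,u0,u1,v0,v1):
    g=im['pixels'][v0:v1,u0:u1].min(2).astype(float); w=np.clip(g-np.percentile(g,75),0,None)
    V,U=np.mgrid[v0:v1,u0:u1]; return (U*w).sum()/w.sum(),(V*w).sum()/w.sum()
us=blob(D['side'],264,270,221,227); ut=(206.9,193.9); print('screw',us,ut)
d1,o1=rays(D['side'],[us]); d2,o2=rays(D['top'],[ut])
A=np.c_[d1[0],-d2[0]]; s,e,_,_=np.linalg.lstsq(A,o2-o1,rcond=None); p1=o1+s[0]*d1[0]; p2=o2+s[1]*d2[0]
q=((p1+p2)/2-org)@Rm; print('gap',np.linalg.norm(p1-p2),q,'ang',np.arctan2(q[2]-.102,.115-q[0]),'r',np.hypot(q[2]-.102,.115-q[0]))
E
python3 fit.py
```

```text
side 602 cover angle 0.6237 tilt y -0.0015 normal off at hinge 0.0107 xrange 0.166 rms 0.0023
  pointer 24 0.6787 0.142 r 0.154 max 0.168
  rider 26 0.6693 [0.625 0.703] 0.155
top 433 cover angle 0.6194 tilt y 0.0015 normal off at hinge 0.0076 xrange 0.169 rms 0.0022
  pointer 14 0.6445 0.138 r 0.153 max 0.169
  rider 15 0.6558 [0.618 0.68 ] 0.149
screw (np.float64(266.15315315315314), np.float64(223.27327327327328)) (206.9, 193.9)
gap 0.004284210056789255 [-0.04553229  0.16507383  0.22720616] ang 0.6623913290077019 r 0.20358584712057032
```

The cover plane fit gives about 0.621. The rider centre, less the pointer's 5 mm offset, gives about 0.63. I'll make a small correction and then recheck with averaged frames.

Emit:
arm_command([
  [[0,0.001,-0.0008,0,0,0],[0,0.001,-0.0008,0,0,0],[0,0,0,0,0,0],[0,0,0,0,0,0]],
])

```text
clock: 16.3
position: [0.5463, 0.0251, 0.2671]
ee_rot: [-2.165, -2.276, 0.001]
force: [-5.9, -1.7, 2.4]
width: 0.124
gripper_force: 20.0
```

```bash
python3 - <<'E'
from h import *
for n in('side','top'):
    F=[arm.get_image(n) for _ in range(15)]
    im=dict(F[0]); im['pixels']=np.mean([f['pixels'] for f in F],0).round().astype(np.uint8)
    im['z_map']=np.median([f['z_map'] for f in F],0).astype(np.float32); np.savez('/tmp/%s.npz'%n,**{k:np.array(v) for k,v in im.items()})
s=load('side');t=load('top')
a=cv2.resize(s['pixels'][205:240,240:285],(514,400),interpolation=cv2.INTER_CUBIC); b=cv2.resize(t['pixels'][175:205,200:221],(280,400),interpolation=cv2.INTER_CUBIC)
cv2.imwrite('pics/fin.png',np.hstack([a,b])[:,:,::-1])
o=arm.observe(); print(o['clock'],o['position'],o['force'])
E
python3 fit.py
```

```text
17.8 [0.54629573 0.02512535 0.26708446] [-5.49094603 -1.81408808  2.94955774]
side 668 cover angle 0.6274 tilt y 0.0003 normal off at hinge 0.012 xrange 0.158 rms 0.001
  pointer 28 0.6869 0.141 r 0.156 max 0.169
  rider 29 0.676 [0.617 0.698] 0.156
top 505 cover angle 0.6291 tilt y 0.0008 normal off at hinge 0.008 xrange 0.167 rms 0.001
  pointer 14 0.6626 0.138 r 0.158 max 0.169
  rider 16 0.6726 [0.618 0.684] 0.148
screw (np.float64(266.1550888529887), np.float64(223.22617124394185)) (206.9, 193.9)
gap 0.0043070782238021025 [-0.04555294  0.1650472   0.22740972] ang 0.663116880384558 r 0.20372737254832993
```

View pics/fin.png

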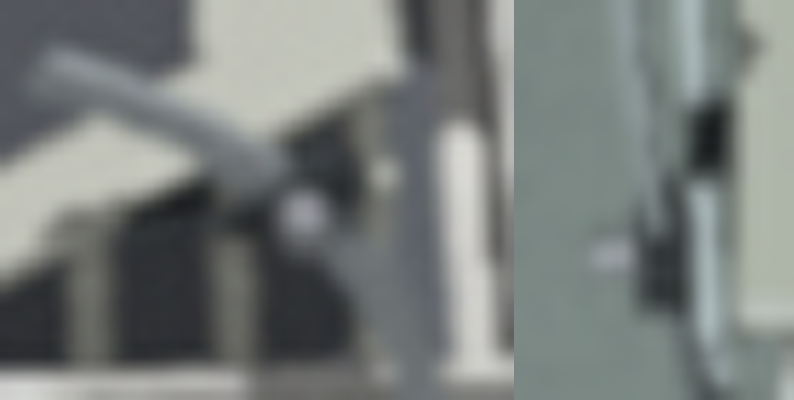

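Both crops show the pointer in line with the rider: side, pointer at (235,200) against the rider screw at (302,213); top, pointer at (710,140) against the rider at (665,260). The estimates put the pointer tip at about 0.657 and the rider at about 0.66. I'll make one last nudge, let it settle, and hand in.

Emit:
arm_command([
  [[0,0.0006,-0.0005,0,0,0],[0,0,0,0,0,0],[0,0,0,0,0,0],[0,0,0,0,0,0],[0,0,0,0,0,0],[0,0,0,0,0,0]],
])

```text
clock: 18.55
position: [0.5469, 0.0251, 0.2676]
ee_rot: [-2.165, -2.276, 0.001]
force: [-4.9, -1.6, 3.2]
width: 0.12
gripper_force: 20.0
```

```bash
python3 -c "
from h import *
print(arm.observe()['dq'].round(4),arm.observe()['gripper_force']); print(arm.sign_off())"
```

```text
[ 0.0015  0.0001  0.0006 -0.0018  0.0003 -0.001  -0.    ] 20.001996159553528
the job is handed in; nothing more can be done
None
```

Handed in at about 18.6 s: I pushed the plunger to its stop with the cover shut, then lifted the cover by its handle to about 0.63 rad and held it there. By my measurements the pointer is within about 0.01–0.02 rad of the rider, and no verdict came back.

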